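Load a blank through the magazine's check flap with the push stick

TASK

Lay the small dark wooden block on the feed board of the magazine and push it with the push stick through the hinged flap into the tunnel, until the buffer behind it is pressed fully home; feel for it and push gently, never harder than about 20 N. Then draw the stick back out so that the flap falls shut behind the block, and let go of the stick. Leave the pale offcut, the screw jar and the glue bottle where they are.

Things in the scene. Friction and masses are not known exactly. Their poses are not given: they have to be found in the camera images.
- magazine: Fixed aluminium tunnel on an 8 mm plywood board 90 mm wide. Origin: under the board, on the centre line, at the tunnel's mouth; x points into the tunnel (feed direction), z up. Open feed board from x = -120 mm to 0; roofed tunnel from 0 to 188 mm, 54 mm wide inside, top 57 mm over the bench. Two lead-in plates, 30 mm high, flare from the mouth (54 mm apart) to x = -24 mm (74 mm apart).
- mouth (a point): Centre of the tunnel's mouth at the height of the feed board's upper face (8 mm over the bench); axes as the magazine's.
- flap (a joint): Steel check flap on a pin 6 mm inside the mouth and 34 mm above the feed board, 31 mm long, 50 mm wide; 0 = hanging shut, up to 1.5 rad as it swings inward. It opens only inward, under less than 1.5 N, and falls shut by its weight. Its edge sweeps the first 37 mm behind the mouth.
- stop (a joint): Travel (m) of the buffer block inside the tunnel: 0 = as found, 0.012 = fully home, solid. It slides back under about 2 to 5 N and stays where it is pushed. Its place differs from job to job, unmeasured and hidden by the roof: its face, as found, is 90 to 117 mm behind the mouth. With the buffer home the block is clear of the flap.
- blank: The block to load: small dark brown wood offcut, 50 mm (its x) by 62 mm (its y) by 22 mm high, about 40 g. Origin: centre of the underside. It goes in lengthwise: its y axis (either way round) along the magazine's x.
- push_stick: Push stick of light wood, loose, about 140 g: a bar 160 mm long (x), 30 mm wide, 20 mm high, with an upright handle 44 mm long (x), 22 mm wide (y), reaching to 74 mm above the underside. Origin: centre of the bar's underside; x points to the pushing end (nose). The handle's centre is at x = -45 mm, the nose at x = +80 mm.
- stick_nose (a point): Centre of the push stick's flat nose face, 80 mm ahead of the stick's origin and 10 mm above its underside.
- pale_offcut: Bystander: pale wood offcut, 42 x 85 x 33 mm; origin at the centre of its underside. Leave alone.
- screw_jar: Bystander: plastic jar with green lid, 60 mm across, 78 mm high, beside the tunnel; origin at the centre of its underside. Leave alone.
- glue_bottle: Bystander: slim white bottle with a red nozzle, 29 mm across, 110 mm high, beside the tunnel; origin at the centre of its underside. Leave alone.

How it is judged:
By the outcome, as a careful person would: the job done as asked, in the order asked, and still so for the second after the job is handed in, with the robot touching nothing.
It also fails if it takes over 54 s, if anything falls off the work surface, if the arm or the gripper's body presses on something with over 40 N, if the wrist force passes 120 N, or if a joint passes its speed limit or range.

ROBOT

A 6-joint arm with a two-finger parallel gripper is mounted at the origin on a cart in front of the work surface, level with it; the furniture and walls round the work are solid. World frame = base frame: x ahead of the robot, y to its left, z up, the work surface at z = 0. Lengths are in mm, angles in rad, forces in N, time in s.
With the tool pointing down it reaches from about 325 to 875 mm from the base axis. Payload 4.4 kg.
Tool frame: the origin (TCP) lies on the centre line of the jaws, within the pads' length; the fingertips stand ahead of it and the grasp point (between the pads) lies 6 mm ahead of it (ctrl.tcp_to_tips is the z of the fingertips in the tool frame, in mm); z points along the fingers, y is the line along which they close (so a half turn about z gives the same grasp; the last joint's range is limited). The gripper opens to 85 mm and grips with 20 to 120 N. Pads are 22 mm wide; open, the fingers measure 114 mm over their backs; the gripper's body (76 mm by 85 mm) begins 54 mm behind the grasp point. The pads swing forward as they close: fully open they stand 13 mm farther back than shut.
Start: joints at [-1.413, 0.207, 1.542, -0, 1.393, -0.15], TCP at [174.191, -547.983, 256.282] pointing down, gripper open.
Joint ranges: [-2.73, 2.73], [-0.86, 2.22], [0.23, 2.46], [-1.11, 4.25], [0.08, 2.63], [-2.82, 2.82]. Speed limits (rad/s): [2.79, 2.79, 3.14, 3.14, 3.14, 3.14].

INTERFACE

Orientations are given as a 3x3 rotation matrix whose columns are the frame's x, y, z axes.
In Python, from plant import ctrl, sensors, optics gives the robot as it stands. Calls block until the motion is done:
- ctrl.move_ptp(position, orientation): joint-space move of the TCP to a pose.
- ctrl.move_l(position, rot=None, vel=150, threshold=None): straight line of the TCP; rot=None keeps the orientation; vel is the mean speed in mm/s. With threshold (N) it stops when the force on the tool has changed by that much, and returns True; else False.
- ctrl.set_joints(angles): joint-space move.
- ctrl.gripper_to(opening, force=None): finger opening in mm; force is the grip in N (None keeps the last); returns when the fingers have stopped.
- ctrl.hold(seconds).
- ctrl.solve_ik(position, orientation): joint angles nearest the present ones, or None.
- sensors.read_state(): the state.
- optics.grab_frame(name): name is "scene" or "top"; returns (picture, depth): 480x640x3 uint8, red, green, blue; 480x640 float32, mm along the optical axis (not along the pixel's ray), 0 where there is no reading.
- optics.camera_params(name): a dict with "mtx" (3x3 intrinsics, pixels), "k1" (the pictures are not rectified: a ray, as slopes to the right and down, at radius r is drawn at 1 + k1 r^2 times it, then the intrinsics apply), "R" (3x3) and "t" (3): a world point X has camera coordinates R X + t. Camera axes: x right, y down, z forward; pixel columns grow to the right and rows downward; lengths in mm; the calibration is good to about 2 mm. A picture is of the moment at which its call begins. camera_params takes no time and is no camera call.
A pose or a line that the arm cannot do raises ctrl.MotionError and nothing moves.
- ctrl.finish_job(): hands the job in; it is judged then, once.
The state is a dict: "t": time; "q": joint angles; "qvel": joint speeds; "tau": joint torques, N m; "eef_pos": TCP position; "eef_rot": TCP orientation; "force": force on the tool from outside, world axes, zero at the start; "wrist_torque": the same for the moment, N m; "grip_width": finger opening in mm; "grasp_force": force on a finger pad.
Only numpy, scipy, OpenCV 4.12 (cv2) and the standard library are available. Lean on these libraries where they do the work, as an engineer would, in place of code of your own. Each camera call takes 0.05 s, during which the arm holds its last target. There are 200 camera calls.

## Working session

There is one attempt and no reset: what is moved stays moved. The work goes in short steps, each a Python script; the robot and the scene stay as the last script left them, time stands still between calls to the robot, and variables do not carry over. Pictures are saved under pics/ and viewed, at most 10 in all, crops included, and the job is handed in when it is done.

```bash
ls; mkdir -p pics
python3 - <<'E'
from plant import ctrl, sensors, optics
import cv2, numpy as np
for n in ("top","scene"):
    im,d=optics.grab_frame(n); cv2.imwrite(f"pics/{n}0.png",im[:,:,::-1]); np.save(f"pics/{n}0.npy",d); np.save(f"pics/{n}0im.npy",im)
    p=optics.camera_params(n); print(n,{k:np.round(v,3).tolist() for k,v in p.items()})
s=sensors.read_state(); print(s["t"],s["force"],s["grip_width"],ctrl.tcp_to_tips, np.round(s["eef_rot"],2))
E
```

```text
pics
top {'mtx': [[472.694, 0.0, 320.876], [0.0, 472.694, 238.501], [0.0, 0.0, 1.0]], 'k1': -0.05, 'R': [[0.021, -0.999, 0.037], [-0.997, -0.024, -0.071], [0.072, -0.035, -0.997]], 't': [-226.61, 581.07, 868.078]}
scene {'mtx': [[549.682, 0.0, 311.356], [0.0, 549.682, 235.906], [0.0, 0.0, 1.0]], 'k1': -0.064, 'R': [[0.925, -0.38, 0.017], [-0.284, -0.718, -0.635], [0.253, 0.583, -0.772]], 't': [-610.006, 61.78, 874.877]}
0.1 [ 0.24721945  0.29647733 -0.35872752] 85.38544668369617 25.0 [[ 0.95  0.3  -0.  ]
 [ 0.3  -0.95  0.  ]
 [ 0.   -0.   -1.  ]]
```

View pics/top0.png

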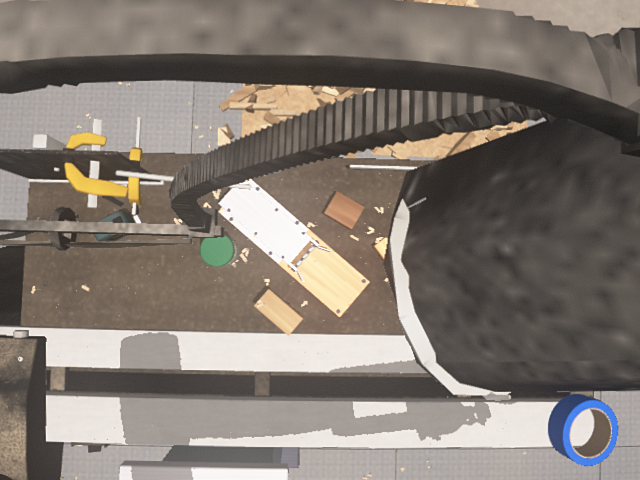

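View pics/scene0.png

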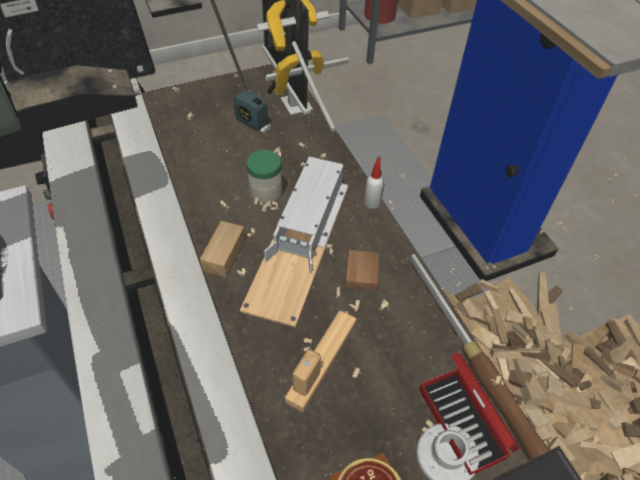

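The top view shows the magazine running from (345,300) up-left to (240,195), with the dark block at (344,210). The arm hides the stick. The scene view shows everything: the block at (363,268), the stick with its nose at (347,318) and handle at (305,370), the mouth near (295,245), the offcut at (222,248), the jar at (265,175) and the glue bottle at (374,185).

```bash
cat > h.py <<'E'
import numpy as np, cv2
from plant import ctrl, sensors, optics
def cloud(n,d):
    p=optics.camera_params(n); K=np.array(p["mtx"]); k=p["k1"]
    u,v=np.meshgrid(np.arange(640),np.arange(480))
    x=cv2.undistortPoints(np.stack([u,v],-1).reshape(-1,1,2).astype(np.float32),K,np.array([k,0,0,0.])).reshape(480,640,2)
    c=np.dstack([x*d[...,None],d]); W=(c-np.array(p["t"]))@np.array(p["R"]); W[d<=0]=np.nan
    return W
def rect(P):
    (c,s,a)=cv2.minAreaRect(P[:,:2].astype(np.float32)); 
    if s[0]<s[1]: s=s[::-1]; a+=90
    return np.round(c,1),np.round(s,1),round(((a+90)%180)-90,1)
def region(W,box,z0,z1):
    u0,u1,v0,v1=box; m=np.zeros((480,640),np.uint8)
    m[v0:v1,u0:u1]=((W[v0:v1,u0:u1,2]>z0)&(W[v0:v1,u0:u1,2]<z1))
    m=cv2.morphologyEx(m,cv2.MORPH_OPEN,np.ones((3,3),np.uint8))
    n,l,st,_=cv2.connectedComponentsWithStats(m,connectivity=4)
    if n<2: return np.zeros((0,3))
    return W[l==1+np.argmax(st[1:,4])]
def show(tag,P):
    print(tag,len(P),*(rect(P)+(np.round(np.median(P,0),1),) if len(P)>9 else ()))
E
python3 - <<'E'
from h import *
S=cloud("scene",np.load("pics/scene0.npy")); T=cloud("top",np.load("pics/top0.npy"))
for u,v in [(200,300),(300,330)]: print("bench S",S[v,u])
for u,v in [(100,290),(380,190)]: print("bench T",T[v,u])
show("S blank",region(S,(335,392,235,300),14,30)); show("T blank",region(T,(315,372,180,238),14,30))
show("S roof",region(S,(240,350,140,270),50,64)); show("T roof",region(T,(205,335,175,290),50,64))
show("S board",region(S,(230,340,235,335),4,13)); show("T board",region(T,(270,380,220,325),4,13))
show("S bar",region(S,(270,370,300,420),13,27)); show("S handle",region(S,(270,370,330,420),66,82))
show("S pale",region(S,(195,250,215,280),27,40)); show("T pale",region(T,(245,310,280,340),27,40))
show("S jar",region(S,(235,295,140,210),70,86));show("S glue",region(S,(355,395,145,215),30,120))
E
```

```text
bench S [ 387.3877847  -206.7552437     1.16402386]
bench S [ 512.19497229 -313.93449323    2.0843182 ]
bench T [478.96471213 205.83384368   2.61269505]
bench T [ 6.86141868e+02 -3.28788990e+02  4.71874307e-01]
S blank 1071 [ 642.5 -254.7] [63.9 50. ] 61.0 [ 641.  -258.2   23.4]
T blank 852 [ 642.1 -255.8] [62.  50.5] 60.8 [ 641.6 -255.2   22.5]
S roof 2921 [ 608.6 -114.5] [187.4  64.9] 50.4 [ 608.6 -116.2   58.7]
T roof 3110 [ 614.1 -109. ] [169.5  64.1] 50.4 [ 611.6 -111.9   57.5]
S board 3918 [ 523.6 -217.8] [163.7  92.5] 49.0 [ 511.7 -234.3    9.5]
T board 2948 [ 522.9 -219.3] [159.1  90.9] 49.9 [ 511.  -233.     8.5]
S bar 1592 [ 525.  -371.4] [166.8  30.6] 38.3 [ 536.4 -363.6   20.8]
S handle 547 [ 486.1 -402. ] [43.4 22.6] 37.8 [ 485.4 -404.2   74.2]
S pale 1189 [ 447.9 -134.8] [88.3 43.4] 50.2 [ 446.8 -138.7   34.4]
T pale 1008 [ 447.6 -136.2] [85.1 42.4] 50.5 [ 446.1 -138.3   33.4]
S jar 746 [559.7 -25.9] [60.  58.4] 70.1 [557.6 -30.5  78.6]
S glue 477 [ 726.9 -125. ] [31.6 22.2] -24.5 [ 723.3 -126.8   62.4]
```

Both cameras agree to about 1 mm, and the sizes match the ones given. The magazine yaw is 50.2°. I'll check the bench edge height behind the feed board and the reach of the planned poses, then pick up the block.

```bash
cat >> h.py <<'E'
YAW=np.deg2rad(50.2); D=np.array([np.cos(YAW),np.sin(YAW)]); N=np.array([-D[1],D[0]])
def R(deg):
    a=np.deg2rad(deg); return np.array([[np.cos(a),np.sin(a),0],[np.sin(a),-np.cos(a),0],[0,0,-1.]])
MOUTH=np.array([548.6,-187.6])
def mag(x,z,lat=0): return np.r_[MOUTH+x*D+lat*N,z]
def ptp(p,deg): ctrl.move_ptp(np.array(p,float),R(deg))
def st(tag=""):
    s=sensors.read_state(); print(tag,"t",round(s["t"],2),np.round(s["eef_pos"],1),"F",np.round(s["force"],1),"w",round(s["grip_width"],1),"g",round(float(np.max(s["grasp_force"])),1)); return s
E
python3 - <<'E'
from h import *
S=cloud("scene",np.load("pics/scene0.npy")); T=cloud("top",np.load("pics/top0.npy"))
P=np.r_[S.reshape(-1,3),T.reshape(-1,3)]; P=P[~np.isnan(P[:,0])]
for tag,Q in (("Sroof",region(S,(240,350,140,270),50,64)),("Troof",region(T,(205,335,175,290),50,64)),("Sbrd",region(S,(230,340,235,335),4,13)),("Tbrd",region(T,(270,380,220,325),4,13))):
    a=(Q[:,:2]-MOUTH)@D; b=(Q[:,:2]-MOUTH)@N; c=b[a<-40] if 'brd' in tag else b
    print(tag,np.round(np.percentile(a,[.3,99.7])),np.round(np.percentile(c,[1,99]),1))
for x in (-180,-200,-220,-240,-260,-280):
    q=P[np.linalg.norm(P[:,:2]-mag(x,0)[:2],axis=1)<8]; print(x,mag(x,0)[:2].round(),len(q),np.percentile(q[:,2],[5,50,95]).round() if len(q) else "")
for p,d in ((mag(-235,60),50.2),(mag(-60,60),50.2),(mag(-60,36),50.2),((642,-255,28),61),((486,-402,50),38)):
    for dd in (d,d-180): 
        q=ctrl.solve_ik(np.array(p),R(dd)); print(p,dd,None if q is None else np.round(q,2))
E
```

```text
Sroof [  3. 187.] [-31.3  31.7]
Troof [ 18. 186.] [-31.2  31.1]
Sbrd [-119.   38.] [-44.3  43.7]
Tbrd [-120.   35.] [-44.3  43.6]
-180 [ 433. -326.] 135 [-2.  1.  3.]
-200 [ 421. -341.] 147 [-1.  1.  3.]
-220 [ 408. -357.] 153 [-12.   0.   2.]
-240 [ 395. -372.] 154 [-1.  1.  3.]
-260 [ 382. -387.] 141 [-1.  1.  3.]
-280 [ 369. -403.] 114 [-1.  1.  3.]
[ 398.17422062 -368.14662804   60.        ] 50.2 [-0.91  0.38  1.77 -0.    0.99 -0.21]
[ 398.17422062 -368.14662804   60.        ] -129.8 None
[ 510.19341803 -233.69701142   60.        ] 50.2 [-0.58  0.42  1.72 -0.    1.    0.11]
[ 510.19341803 -233.69701142   60.        ] -129.8 None
[ 510.19341803 -233.69701142   36.        ] 50.2 [-0.58  0.46  1.73 -0.    0.96  0.11]
[ 510.19341803 -233.69701142   36.        ] -129.8 None
(642, -255, 28) 61 [-0.5   0.68  1.37 -0.    1.09  0.  ]
(642, -255, 28) -119 None
(486, -402, 50) 38 [-0.83  0.55  1.54 -0.    1.05  0.08]
(486, -402, 50) -142 None
```

The magazine fit is within 1 mm, the bench behind the board is flat, and every pose is reachable. Picking and placing the block now.

Run:
```python
from h import *
B=(642.2,-255.2)
ptp((*B,110),60.9)
print("touch",ctrl.move_l(np.array([*B,27.]),vel=120,threshold=8)); st("down")
ctrl.gripper_to(40,force=40); st("grip")
ctrl.move_l(np.array([*B,100.]),vel=200); st("up")
ptp(mag(-62,100),50.2)
print("touch",ctrl.move_l(mag(-62,50),vel=150), ctrl.move_l(mag(-62,34.5),vel=40,threshold=4)); st("place")
ctrl.gripper_to(66); st("open")
ctrl.move_l(mag(-62,125),vel=200)
ptp((486.1,-402,125),38); st("over stick")
im,d=optics.grab_frame("scene"); cv2.imwrite("pics/s1.png",cv2.resize(im[200:440,180:440,::-1],(780,720))[:600]); S=cloud("scene",d)
q=region(S,(230,340,220,335),25,36); show("blank",q)
if len(q): print(((q[:,:2]-MOUTH)@D).min(),((q[:,:2]-MOUTH)@D).max(),((q[:,:2]-MOUTH)@N).min(),((q[:,:2]-MOUTH)@N).max())
```

```text
touch False
down t 2.99 [ 642.8 -255.6   27.7] F [-0.4  0.9  0.5] w 85.1 g 0.0
grip t 3.42 [ 643.1 -255.7   28.4] F [0.3 0.8 3.6] w 48.6 g 44.0
up t 3.93 [ 641.9 -255.    99.7] F [ 0.2  0.4 -1.9] w 49.1 g 43.6
touch False True
place t 5.41 [ 509.9 -235.9   36.3] F [0.7 0.2 3.5] w 49.3 g 44.0
open t 5.72 [ 508.4 -234.9   35. ] F [ 0.1  0.  -0.4] w 65.8 g 0.0
over stick t 7.03 [ 485.2 -400.8  123. ] F [-0.8  0.9 -0.6] w 66.0 g 0.0
blank 147 [ 464.9 -136. ] [42.2 15.5] 49.9 [ 467.3 -134.1   34.2]
-35.03813869273073 7.147147148482758 89.57761108779403 105.0604698909571
```

View pics/s1.png

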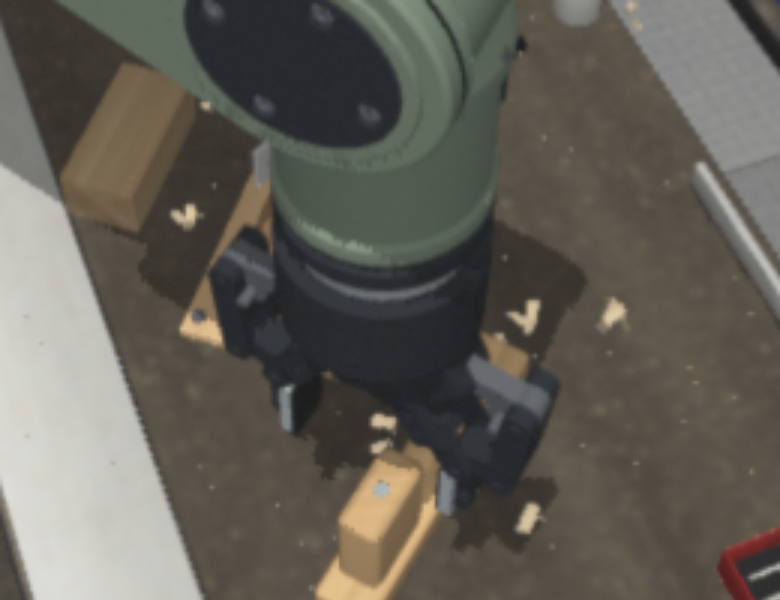

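The arm hides the board in this view. The jaws sit over the stick handle at about crop (380,490), and the offcut is undisturbed. Next I take the stick and carry it behind the block, then check with the top camera.

```bash
python3 - <<'E'
from h import *
H=(486.1,-402.)
print("touch",ctrl.move_l(np.array([*H,50.]),vel=120,threshold=8)); st("down")
ctrl.gripper_to(15,force=110); st("grip")
ctrl.move_l(np.array([*H,80.]),vel=150); st("up")
ptp(mag(-240,80),50.2); ctrl.hold(0.2); st("behind")
for n in ("top","scene"):
    im,d=optics.grab_frame(n); np.save(f"pics/{n}2.npy",d)
    c=im[150:350,230:430] if n=="top" else im[200:440,180:420]
    cv2.imwrite(f"pics/{n}2.png",cv2.resize(c[:,:,::-1],(600,600)))
E
python3 -c "
import cv2,numpy as np
cv2.imwrite('pics/both2.png',cv2.resize(np.hstack([cv2.imread('pics/top2.png'),cv2.imread('pics/scene2.png')]),(800,400)))"
```

```text
touch False
down t 7.85 [ 486.7 -402.2   50.6] F [-0.4 -0.1  1.1] w 66.0 g 0.0
grip t 8.32 [ 486.6 -402.7   51.1] F [0.4 0.6 3.6] w 20.4 g 108.1
up t 8.68 [ 486.4 -402.4   80.4] F [-0.1 -0.5 -2.6] w 20.9 g 107.5
behind t 9.34 [ 395.9 -372.6   80. ] F [-0.  -0.1 -1. ] w 20.6 g 107.5
```

View pics/both2.png

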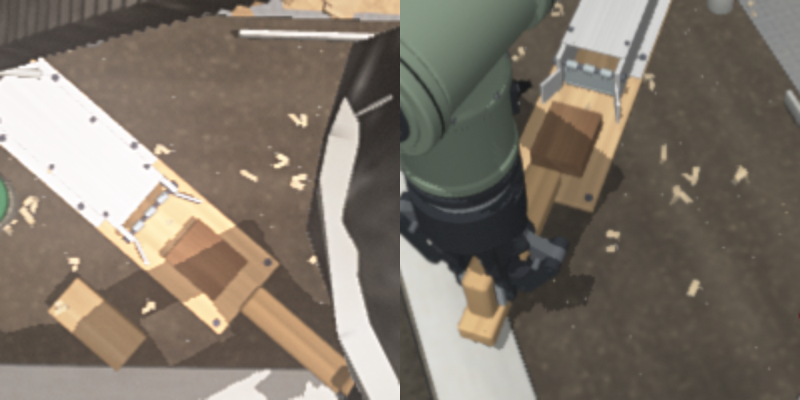

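The block lies square on the board at left-panel (205,258), in front of the flap. The stick is lined up behind it with its nose at left-panel (250,300). I'll check both numerically, then lower the stick and push.

Run:
```python
from h import *
T=cloud("top",np.load("pics/top2.npy"))
for tag,Q in (("blank",region(T,(290,365,245,320),25,36)),("stick",region(T,(340,425,280,350),40,60))):
    a=(Q[:,:2]-MOUTH)@D; b=(Q[:,:2]-MOUTH)@N; show(tag,Q); print(np.round([a.min(),a.max(),b.min(),b.max()],1))
print("touch",ctrl.move_l(mag(-240,59),vel=40,threshold=4)); s=st("lowered")
z=s["eef_pos"][2]-s["eef_pos"][2]+59
print("fast",ctrl.move_l(mag(-165,z),vel=90,threshold=8)); st()
print("fast",ctrl.move_l(mag(-104,z),vel=60,threshold=8)); st()
```

```text
blank 873 [ 509.3 -236.3] [62.2 49.9] 50.2 [ 509.  -236.1   30.6]
[-93.7 -31.5 -26.   23.9]
stick 965 [ 441.2 -317.9] [109.1  30. ] 50.2 [ 441.5 -316.7   49.3]
[-223.4 -114.3  -15.9   14.2]
touch True
lowered t 9.99 [ 394.4 -371.5   58.1] F [-0.4 -1.8  4.5] w 20.8 g 108.4
fast False
 t 10.97 [ 443.3 -313.9   58.8] F [0.1 0.8 1.8] w 20.6 g 108.2
fast False
 t 12.14 [ 482.4 -267.    59. ] F [1.3 1.6 2.7] w 20.8 g 108.4
```

Run:
```python
from h import *
x=-104
while x<-46:
    x+=3
    hit=ctrl.move_l(mag(x,59),vel=15,threshold=8)
    s=sensors.read_state(); a=(s["eef_pos"][:2]-MOUTH)@D; f=-(s["force"][:2]@D)
    print(x,round(a,1),"push",round(f,1),"Fz",round(s["force"][2],1),hit,round(s["t"],2))
    if hit or f>11: break
```

```text
-101 -101.4 push 4.1 Fz 3.8 False 12.49
-98 -98.1 push 4.5 Fz 4.3 False 12.84
-95 -94.8 push 3.0 Fz 4.0 False 13.19
-92 -91.8 push 2.4 Fz 4.0 False 13.54
-89 -88.9 push 3.7 Fz 4.2 False 13.89
-86 -85.9 push 3.6 Fz 4.9 False 14.24
-83 -82.9 push 3.7 Fz 4.8 False 14.59
-80 -80.0 push 5.1 Fz 4.2 False 14.94
-77 -77.0 push 3.8 Fz 4.7 False 15.29
-74 -74.3 push 5.0 Fz 5.5 False 15.64
-71 -72.1 push 8.3 Fz 6.0 False 15.99
-68 -69.2 push 8.3 Fz 5.5 False 16.34
-65 -66.3 push 8.1 Fz 4.6 False 16.69
-62 -63.3 push 7.8 Fz 6.3 False 17.04
-59 -62.4 push 0.7 Fz 2.4 True 17.27
```

The push force rose by about 4 N at handle x ≈ -74 (the buffer started to slide), then hit solid about 12 mm further on. One more gentle push will confirm it.

Run:
```python
from h import *
x=-62.5
for x in np.arange(-62.5,-56,0.7):
    hit=ctrl.move_l(mag(x,59),vel=8,threshold=9)
    s=sensors.read_state(); a=(s["eef_pos"][:2]-MOUTH)@D; f=-(s["force"][:2]@D)
    print(round(x,1),round(a,2),"push",round(f,1),hit,round(s["t"],2))
    if hit or f>12.5: break
```

```text
-62.5 -62.4 push 3.1 False 17.62
-61.8 -62.36 push 4.5 False 17.87
-61.1 -62.31 push 6.9 False 18.12
-60.4 -62.25 push 9.1 False 18.37
-59.7 -62.2 push 10.9 False 18.62
-59.0 -62.15 push 13.8 False 18.87
```

It is solid: 13.8 N with no movement, so the buffer is home. Next I draw the stick out and put it back on the bench where it was.

Run:
```python
from h import *
print(ctrl.move_l(mag(-105,58.7),vel=60,threshold=10)); st()
print(ctrl.move_l(mag(-160,58.7),vel=60,threshold=10)); st("out")
ctrl.move_l(mag(-165,85),vel=80)
ctrl.move_l(mag(-240,85),vel=150)
ptp((486.1,-402,80),38)
print(ctrl.move_l(np.array([486.1,-402,49.]),vel=40,threshold=4)); st("set")
ctrl.gripper_to(60); st("open")
ctrl.move_l(np.array([486.1,-402,150.]),vel=150)
ctrl.set_joints(np.array([-1.413,.207,1.542,0,1.393,-.15])); st("home")
a,d=optics.grab_frame("scene"); np.save("pics/s3.npy",d); S=cloud("scene",d)
show("pale",region(S,(195,250,215,280),27,40)); show("jar",region(S,(235,295,140,210),70,86)); show("glue",region(S,(355,395,145,215),30,120)); show("handle",region(S,(270,370,330,420),66,82))
m=a[200:290,250:350,::-1]; f=a[130:430,190:410,::-1]
cv2.imwrite("pics/end.png",np.hstack([cv2.resize(f,(400,545))[:500],cv2.resize(m,(400,360),interpolation=3) if 0 else cv2.copyMakeBorder(cv2.resize(m,(400,360)),0,140,0,0,0)]))
```

```text
True
 t 19.11 [ 508.7 -235.6   59.3] F [-0.6  1.1  3. ] w 21.0 g 108.3
False
out t 20.88 [ 446.4 -310.7   59. ] F [1.6 2.2 5.7] w 20.6 g 108.4
True
set t 23.16 [ 485.6 -401.9   51.1] F [-0.1 -0.7  2.9] w 20.9 g 108.0
open t 23.62 [ 484.4 -400.4   49.5] F [-0.   0.1  0.6] w 59.8 g 0.0
home t 25.78 [ 175.4 -547.2  255. ] F [-0.5  0.3 -0.1] w 60.2 g 0.0
pale 1171 [ 448.2 -134.6] [88.2 43.6] 50.2 [ 446.8 -138.5   34.4]
jar 745 [558.1 -27.2] [59.4 59.3] -44.1 [557.6 -30.4  78.8]
glue 474 [ 726.1 -125.4] [30.9 20.4] -27.2 [ 723.5 -126.7   61.9]
handle 550 [ 485.6 -400.4] [44.3 22.4] 36.8 [ 484.6 -402.8   74.1]
```

View pics/end.png

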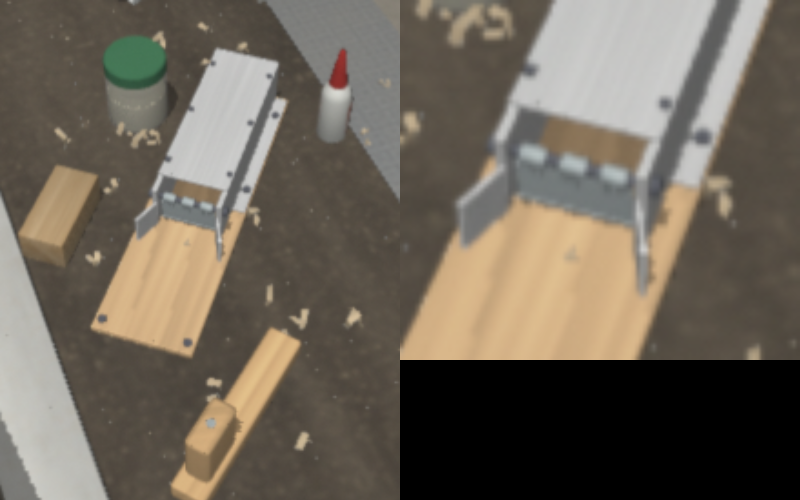

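The flap hangs shut at right-panel (575,180) and the feed board is empty. The stick lies free on the bench at left-panel (240,415), and the offcut, jar and bottle have not moved. Handing in.

```bash
python3 -c "
from plant import ctrl
print(ctrl.finish_job())"
```

```text
the job is handed in; nothing more can be done
None
```

The job is handed in: the block is in the tunnel with the buffer pressed home (it held solid at about 14 N), the flap is shut behind it, the stick is back on the bench, and the offcut, jar and bottle have not moved.

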